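# Clip the cage key onto the stockroom's snap hook

### The job

Clip the key with the big wire eye onto the snap hook at the issue bench: push its eye in against the sprung gate until the gate snaps shut behind it, then let the key hang freely from the hook. Leave the other key, the one with only a small bow, where it lies.

Things in the scene. Friction and masses are not known exactly. Their poses are not given: they have to be found in the camera images.
- key: Key to clip on, 148 mm long, 80 g, lying flat: black grip 65 x 28 x 16 mm, steel blade at one end, big closed eye of 6 mm wire (opening 55 long, 40 wide, flat with the grip) at the other. Origin: middle of the eye's far bar, mid thickness, 8 mm above the bench. x: from grip to eye; y: across the 28 mm width, along that bar; z up. Grip spans x -58 to -123 mm; hold it at its middle, x -91.
- hook: Steel snap hook, 10 mm bar, fixed on a grey post. Origin: on the bench straight below the closed gate. x: level, from gate into the hook, the way to push; z up; hook lies in plane y 0. Inside it reaches to x 60, floor at x 25, z 165 mm; hook top z 251. Post at x 102 to 122, 245 high; base plate 10 high, x 75 to 175, y -55 to 55. Free space under the hook for a key to hang.
- gate_mouth (a point): Best point to push: on the closed gate at x 0, y 0, z 207 mm of the hook. The gate, a 7 mm bar, hangs from its pivot at z 240 to z 190, just inside the nose (top z 193, x -8). An eye held level, its far bar at z 198 to 217, pushed along the hook's x, swings the gate in and slips under its end 30 to 40 mm past this point (push 45 in all); the gate then springs back through the eye. Axes as hook.
- gate (a joint): Angle of the hook's gate, rad: 0 shut against the nose, growing as its free end swings inwards (to 1.25). Sprung shut; takes 1 to 2 N to push open.
- spare_key: Another key, to be left alone: same black grip and blade but only a small bow (opening about 14 mm), 104 mm long, lying flat. Origin: middle of the bow's outer bar, 8 mm above the bench; x from grip to bow.

How it is judged (in metres and radians):
On the way:
1. the key's eye pushes the gate open (value of joint gate above 0.35 rad and x of key in the frame of hook between 0.008 and 0.065 m and z of key in the frame of hook between 0.16 and 0.245 m), for 0.02 s.
At the end, for the whole second after the job is handed in: The outer bar of the key's eye is inside the snap hook (between the gate and the back of the hook, its middle within 20 mm of the hook's plane), the gate is shut behind it (within 0.12 rad), and the key hangs eye up, within 0.6 rad of plumb, no longer swinging (slower than 0.15 m/s) (x of key in the frame of hook between 0 and 0.065 m and y of key in the frame of hook between -0.02 and 0.02 m and z of key in the frame of hook between 0.155 and 0.235 m and angle between key's own x axis and vertical below 0.6 rad and value of joint gate below 0.12 rad and linear speed of key below 0.15 m/s); the robot touches nothing.
It fails at once if the other key is moved more than 30 mm (distance of spare_key from where it was at the start of the episode above 0.03 m).
It also fails if it takes over 42 s, if anything falls off the work surface, if the arm or the gripper's body presses on something with over 40 N, if the wrist force passes 120 N, or if a joint passes its speed limit or range.

### The arm

A 7-joint arm with a two-finger parallel gripper is mounted at the origin on the work surface. World frame = base frame: x ahead of the robot, y to its left, z up, the work surface at z = 0. Lengths are in mm, angles in rad, forces in N, time in s.
With the tool pointing down it reaches from about 425 to 975 mm from the base axis. Payload 16.7 kg.
Tool frame: the origin (TCP) lies between the finger pads; the fingertips stand 8 mm ahead of it and the grasp point (between the pads) lies 11 mm behind it; z points along the fingers, x is the direction in which the jaws open and shut, and the axes are right-handed (so a half turn about z gives the same grasp; the last joint's range is limited). The gripper opens to 85 mm and grips with 20 to 120 N. Pads are 22 mm wide; open, the fingers measure 114 mm over their backs; the gripper's body (76 mm by 85 mm) begins 54 mm behind the grasp point. The pads swing forward as they close: fully open they stand 13 mm farther back than shut.
Start: joints at [0.99, 0.426, 0.074, 1.606, -0.034, 1.111, -0.067], TCP at [282.457, -613.021, 239.302] pointing down, gripper open.
Joint ranges: [-2.85, 2.85], [-0.5, 2.14], [-1.23, 1.37], [0.21, 2.46], [-1.02, 4.16], [0.16, 2.05], [-2.73, 2.73]. Speed limits (rad/s): [1.89, 1.89, 2.39, 2.39, 3.01, 3.01, 3.01].

### API

Orientations are given as a unit quaternion [x, y, z, w].
In Python, from workcell import r gives the robot as it stands.
- The arm moves only by the tool drive_tool, never from a script. Its argument "increments" is a list of rows, each an object of numbers: "wx", "wy", "wz": the turn, a rotation vector about the tool's x, y, z in rad; "x", "y", "z": the shift along the tool's x, y, z in mm; "jaw": the gripper's target within -1 to 1 (fully open at 1, half-way at 0, shut at -1). A call has 1 to 8 rows; each row shifts and turns the pose as measured when the row begins, along the tool's axes as they then stand; what a row does not reach is not made up. A row lasts 1/8 s, in which the tool goes at most 62.5 mm and 10.7 degrees, less where a joint would pass 70% of its speed; a pose out of reach is approached as far as the arm can. A call with a gripper value outside its range is refused whole. The fingers move at their own pace and stop on an object; "force" is the grip in N (left out, the last holds). Time passes only in rows, so rows that do not move let the fingers close. It gives the time, the measured TCP pose, the force and the opening at its end, in the units of the state.
- r.sense(): the state, without advancing time (a new reading comes with each control period).
- r.read_camera(name): name is "scene" or "top"; returns (picture, depth): 384x512x3 uint8, red, green, blue; 384x512 float32, mm along the optical axis (not along the pixel's ray), 0 where there is no reading.
- r.camera_model(name): a dict with "fx", "fy", "cx", "cy" (pixels), "distortion" ([k1, k2, p1, p2, k3] as OpenCV has them; the pictures are not rectified), "R" (3x3) and "t" (3): a world point X has camera coordinates R X + t. Camera axes: x right, y down, z forward; pixel columns grow to the right and rows downward; lengths in mm; the calibration is good to about 2 mm. A picture is of the moment at which its call begins. camera_model takes no time and is no camera call.
- r.close_job(): hands the job in, once; it reports no verdict.
Trained networks look in the newest picture that a camera, given by its name, has taken for a name from the list of things; names that differ only in an ending like _2 or _b are one class to them, and where a whole thing is asked for, a point or a joint stands for the part that bears it (a point fixed in the world has none). Each returns a list of dicts, best first, with "conf" (0 to 1); they miss things now and then, are a little off and sometimes report something else, mostly with a low value. They report only what shows in the picture. A call takes as long as a camera call.
- r.regions_of(name, camera): "mask" (384x512 bool, what is visible of it) and "extent" ([left, top, right, bottom] in pixels, round what is visible of it).
The state is a dict: "time_s": time; "joint_pos": joint angles; "dq": joint speeds; "tau": joint torques, N m; "eef_pos": TCP position; "tool_rot": TCP orientation; "force": force on the tool from outside, world axes, zero at the start; "ft_torque": the same for the moment, N m; "grip_width": finger opening in mm.
Only numpy, scipy, OpenCV 4.12 (cv2) and the standard library are available. Lean on these libraries where they do the work, as an engineer would, in place of code of your own. Each camera call takes 0.05 s, during which the arm holds its last target. There are 200 camera calls.

## Working session

There is one attempt and no reset: what is moved stays moved. The work goes in short steps, Python scripts to look and compute and a tool call to move; the robot and the scene stay as the last step left them, time stands still between calls to the robot, and variables do not carry over. Pictures are saved under pics/ and viewed, about 8 in all and at most 12, crops included, and the job is handed in when it is done.

Besides the shell and the picture viewer there is one more tool, called after "Request:" as name(argument=value, ...) on one line, values as JSON. drive_tool: Moves the arm, as the interface text tells. Its arguments: {"type":"object","properties":{"increments":{"type":"array","items":{"type":"object","properties":{"wx":{"type":"number"},"wy":{"type":"number"},"wz":{"type":"number"},"x":{"type":"number"},"y":{"type":"number"},"z":{"type":"number"},"jaw":{"type":"number"}}}},"force":{"type":"number"}},"required":["increments"]}

```bash
mkdir -p pics; cat > h.py <<'E'
import numpy as np, cv2
from workcell import r
from scipy.spatial.transform import Rotation as Rn
def cloud(cam,depth):
    m=r.camera_model(cam);K=np.array([[m['fx'],0,m['cx']],[0,m['fy'],m['cy']],[0,0,1.]])
    v,u=np.mgrid[0:384,0:512]
    p=cv2.undistortPoints(np.stack([u.ravel(),v.ravel()],1).astype(float)[:,None],K,np.array(m['distortion']))[:,0]
    c=np.c_[p,np.ones(len(p))]*depth.reshape(-1,1)
    return ((c-np.array(m['t']))@np.array(m['R'])).reshape(384,512,3)
E
python3 - <<'E'
from h import *
s=r.sense();print(s['time_s'],s['eef_pos'],s['tool_rot'],s['grip_width'])
ims=[]
for c in ['scene','top']:
    im,d=r.read_camera(c);np.savez(f'{c}0.npz',im=im,d=d)
    P=cloud(c,d);ims.append(im[:,:,::-1].copy())
    m=r.camera_model(c);print(c,(-np.array(m['R']).T@np.array(m['t'])).round(),np.array(m['R'])[2].round(2))
    for n in ['key','spare_key','hook']:
        for o in r.regions_of(n,c)[:2]:
            M=o['mask']&(d>0);q=P[M]
            print(c,n,round(o['conf'],2),o['extent'],M.sum(),q.mean(0).round(),np.percentile(q,2,0).round(),np.percentile(q,98,0).round())
    cv2.imwrite(f'pics/{c}0.png',ims[-1])
E
```

```text
0.0 [ 282.28057549 -612.69245293  238.59979852] [ 8.42167779e-01 -5.39215164e-01 -5.91107150e-04 -3.00934894e-04] 85.69439195495649
scene [955.  29. 656.] [-0.63 -0.06 -0.78]
scene key 0.92 [147.0, 199.8, 211.6, 218.9] 571 [ 490. -187.   13.] [ 450. -248.    2.] [ 510. -117.   19.]
scene spare_key 0.77 [146.8, 264.2, 198.9, 281.7] 606 [ 634. -159.   14.] [ 618. -211.    4.] [ 647. -114.   19.]
scene hook 0.56 [338.9, 163.6, 430.2, 287.0] 4292 [558. 242. 103.] [507. 141.   7.] [610. 312. 248.]
top [430.  -9. 903.] [ 0.17 -0.03 -0.98]
top key 0.97 [288.4, 223.8, 361.3, 252.4] 579 [ 487. -195.   13.] [ 451. -254.    0.] [ 506. -120.   19.]
top spare_key 0.96 [289.3, 162.0, 337.7, 174.1] 417 [ 629. -163.   15.] [ 616. -208.    7.] [ 642. -129.   19.]
top spare_key 0.64 [64.5, 172.3, 158.7, 233.7] 3195 [545. 243.  96.] [500. 142.   2.] [606. 317. 248.]
top hook 0.91 [66.0, 173.6, 156.3, 231.4] 3118 [545. 243.  97.] [502. 142.   7.] [606. 316. 248.]
```

View pics/scene0.png

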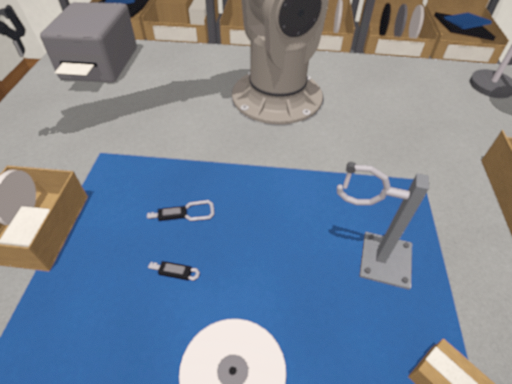

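View pics/top0.png

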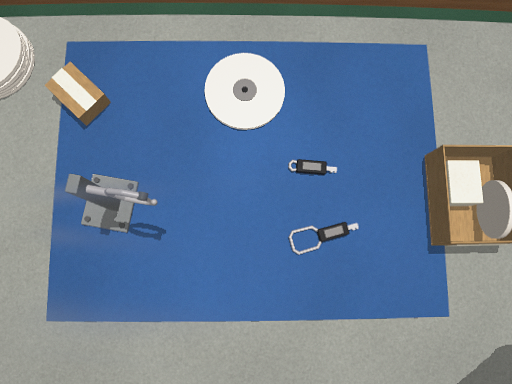

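The scene picture shows the key with the big eye at (185,211), the spare at (175,271) and the hook at (370,190), with its gate on the left. In the top picture, the key eye is at (305,240), its grip at (333,231), the spare at (315,167), and the hook's nose or gate at about (152,202). Next I'll fit the poses.

```bash
python3 - <<'E'
from h import *
for c in ['top','scene']:
    z=np.load(f'{c}0.npz');im,d=z['im'],z['d'];P=cloud(c,d)
    V=im.max(2).astype(int);S=im.max(2).astype(int)-im.min(2)
    X,Y,Z=P[...,0],P[...,1],P[...,2]
    box=(X>430)&(X<560)&(Y>-280)&(Y<-90)&(d>0)
    grip=box&(Z>11)&(Z<25)&(V<90); hi=box&(Z>11)&(Z<25)
    q=P[hi];print(c,'n',hi.sum(),grip.sum())
    rect=cv2.minAreaRect(q[:,:2].astype(np.float32));print('grip hi rect',rect, q.mean(0).round(1))
    eye=box&(S<60)&(V>110)&(Z>-5)&(Z<20)&(Y>-185); e=P[eye]
    if len(e)>10: print('eye',len(e),e.mean(0).round(1),cv2.minAreaRect(e[:,:2].astype(np.float32)))
    # hook
    hb=(X>440)&(X<660)&(Y>90)&(Y<340)
    h=P[hb&(Z>140)&(Z<262)]
    hk=h
    # project: hook/post
    print('hook pts',len(hk),'rect',cv2.minAreaRect(hk[:,:2].astype(np.float32)))
    t=P[hb&(Z>5)&(Z<16)];print('base',len(t),cv2.minAreaRect(t[:,:2].astype(np.float32)))
    nb=hk[hk[:,1]<225]
    a=np.cov(nb[:,:2].T);w,v=np.linalg.eigh(a);print('hook dir',np.degrees(np.arctan2(*v[::-1,1])),nb.mean(0).round(1),nb[:,1].min(),np.sqrt(w))
    for y in range(130,320,10):
        s=hk[(hk[:,1]>=y)&(hk[:,1]<y+10)]
        if len(s): print(y,len(s),np.median(s,0).round(1),s[:,0].min().round(),s[:,0].max().round(),s[:,2].min().round(),s[:,2].max().round())
E
python3 - <<'E'
import cv2
a=cv2.imread('pics/top0.png')[150:260,50:170];b=cv2.imread('pics/scene0.png')[145:295,325:435]
a=cv2.resize(a,(400,367),interpolation=2);b=cv2.resize(b,(400,545),interpolation=2)
a=cv2.copyMakeBorder(a,0,178,0,0,0);cv2.imwrite('pics/c1.png',cv2.hconcat([a,b]))
E
```

```text
top n 474 238
grip hi rect ((486.51873779296875, -183.537109375), (48.477359771728516, 145.73484802246094), 16.960784912109375) [ 488.4 -194.1   15.1]
eye 270 [ 473.6 -140.     8.6] ((476.7933044433594, -149.60763549804688), (52.6858024597168, 75.86746215820312), 15.016895294189453)
hook pts 1242 rect ((542.8007202148438, 198.28372192382812), (133.85227966308594, 30.68999671936035), 80.97024536132812)
base 1633 ((550.7935791015625, 219.41696166992188), (219.4810028076172, 236.4197998046875), 1.678666114807129)
hook dir 80.14286218392219 [536.4 175.  215.5] 132.4232806108996 [ 3.05436528 26.26368844]
130 49 [530.8 137.5 192.8] 525.0 536.0 178.0 245.0
140 88 [530.2 143.7 245.4] 525.0 538.0 170.0 250.0
150 59 [532.6 155.1 245.6] 527.0 539.0 165.0 249.0
160 67 [533.9 165.3 247.1] 530.0 541.0 162.0 251.0
170 69 [536.6 175.1 246.8] 532.0 542.0 161.0 253.0
180 64 [538.  185.2 240.1] 533.0 545.0 162.0 248.0
190 72 [539.9 195.  183.6] 536.0 545.0 167.0 244.0
200 49 [539.6 204.1 205.3] 537.0 546.0 182.0 238.0
210 39 [543.1 215.9 210.2] 537.0 551.0 196.0 221.0
220 50 [545.5 224.9 210.5] 539.0 5
[... 852 characters left out ...]
.1 192.2] 526.0 539.0 173.0 249.0
140 181 [535.9 144.1 222.3] 526.0 541.0 165.0 251.0
150 73 [537.9 155.2 241.3] 528.0 541.0 160.0 249.0
160 75 [539.5 165.1 243.5] 533.0 542.0 159.0 251.0
170 80 [541.5 175.  242.8] 533.0 545.0 159.0 252.0
180 79 [543.  184.9 238.5] 537.0 547.0 163.0 249.0
190 94 [545.3 195.7 184.1] 539.0 548.0 166.0 244.0
200 138 [547.5 204.9 207.1] 539.0 551.0 175.0 239.0
210 60 [549.8 214.4 210.3] 542.0 553.0 192.0 224.0
220 53 [552.  225.4 210.2] 543.0 556.0 201.0 214.0
230 53 [553.6 235.2 210.5] 545.0 558.0 202.0 214.0
240 487 [562.7 245.4 209.8] 537.0 569.0 140.0 247.0
250 360 [567.6 254.9 214.1] 538.0 570.0 140.0 247.0
260 64 [566.4 261.1 244.1] 538.0 570.0 141.0 248.0
```

View pics/c1.png

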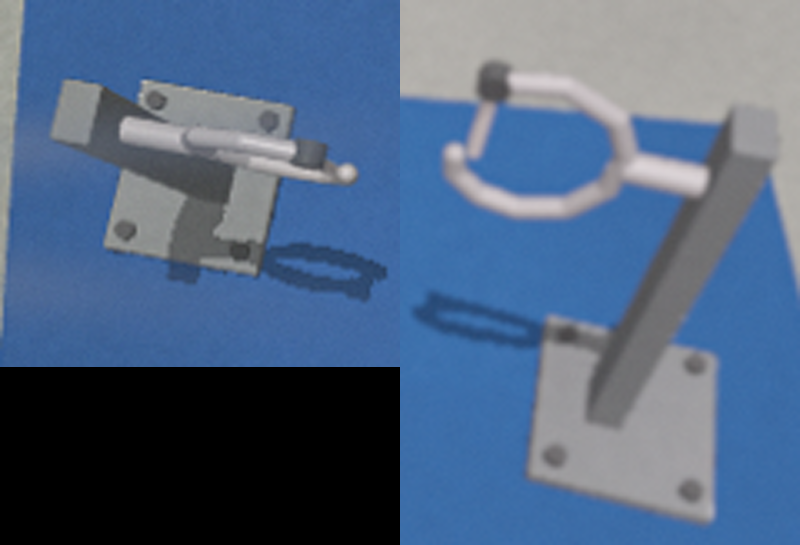

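The crop shows the hook plane nearly along world +y at about 80°. The nose ball is at the left, with the gate hanging from its dark pivot just inside it. I'll refine the grip and pivot positions and plan the approach rows.

```bash
cat >> h.py <<'E'
def plan(xyz,yaw,tilt=None,mm=58,deg=9.5,n=8):
    """rows toward TCP xyz, tool down with tool x at yaw(deg); tilt=world rotvec(deg) applied after"""
    s=r.sense();p=np.array(s['eef_pos']);R=Rn.from_quat(s['tool_rot'])
    a=np.radians(yaw);T=Rn.from_matrix(np.array([[np.cos(a),np.sin(a),0],[np.sin(a),-np.cos(a),0],[0,0,-1]]))
    if tilt is not None: T=Rn.from_rotvec(np.radians(tilt))*T
    xyz=np.array(xyz,float);rows=[]
    for i in range(n):
        d=xyz-p;w=(R.inv()*T).as_rotvec();L=np.linalg.norm(d);W=np.degrees(np.linalg.norm(w))
        if L<.5 and W<.3: break
        k=int(np.ceil(max(L/mm,W/deg,1)-1e-6));l=R.inv().apply(d/k);w=w/k
        row=dict(zip(['x','y','z','wx','wy','wz'],[*l.round(0),*w.round(3)]));rows.append({k:v for k,v in row.items() if v})
        p=p+R.apply(l);R=R*Rn.from_rotvec(w)
    print(s['time_s'],np.round(s['eef_pos'],1),'left',np.linalg.norm(xyz-p).round(1));print(rows)
E
python3 - <<'E'
from h import *
for c in ['top','scene']:
    z=np.load(f'{c}0.npz');im,d=z['im'],z['d'];P=cloud(c,d);X,Y,Z=np.moveaxis(P,2,0)
    V=im.max(2).astype(int);S=V-im.min(2)
    box=(X>440)&(X<540)&(Y>-270)&(Y<-100)&(d>0)
    g=box&(S<70)&(Z>10)&(Y<-150); q=P[g][:,:2].astype(np.float32)
    dk=box&(V<80)&(S<50);print(c,dk.sum(),P[dk].mean(0).round(1),cv2.minAreaRect(P[dk][:,:2].astype(np.float32)))
    k=box&(S<70)&(Z>-3); q=P[k][:,:2]
    for a in (101,104,107,110):
        u=np.array([np.cos(np.radians(a)),np.sin(np.radians(a))]);v=np.array([-u[1],u[0]])
        print(a,k.sum(),'along',np.percentile(q@u,[1,99]).round(1),'grip across',np.percentile(P[dk][:,:2]@v,[2,98]).round(1),'eye across',np.percentile(q[q[:,1]>-170]@v,[1,99]).round(1))
    pv=(X>500)&(X<570)&(Y>125)&(Y<175)&(Z>225)&(Z<265)&(V<110);print('pivot',pv.sum(),P[pv].mean(0).round(1))
plan([492,-203,160],17)
E
```

```text
top 241 [ 489.2 -199.9   14.6] ((490.8603820800781, -204.7478790283203), (28.19670295715332, 67.8771743774414), 14.271628379821777)
101 800 along [-345.9 -199.8] grip across [-456.9 -428.4] eye across [-465.3 -412. ]
104 800 along [-368.9 -222.4] grip across [-440.3 -413.1] eye across [-452.3 -399.8]
107 800 along [-390.9 -244.3] grip across [-423.5 -396. ] eye across [-438.7 -386.1]
110 800 along [-411.8 -265.5] grip across [-406.2 -377.3] eye across [-424.1 -370.8]
pivot 52 [530.4 142.6 245.1]
scene 163 [ 499.5 -199.5   14. ] ((494.14404296875, -201.7733154296875), (26.639789581298828, 60.296600341796875), 14.728391647338867)
101 755 along [-350.6 -200.5] grip across [-459.2 -434.9] eye across [-465.6 -404.9]
104 755 along [-373.4 -222.1] grip across [-442.7 -419.7] eye across [-452.3 -392.3]
107 755 along [-394.9 -243.8] grip across [-426.1 -402.7] eye across [-438.8 -377.7]
110 755 along [-415.3 -264.8] grip across [-408.4 -383.2] eye across [-424.3 -362.4]
pivot 60 [537.5 143.2 242.6]
0.4 [ 282.4 -613.   239.2] left 51.9
[{'x': np.float64(-32.0), 'y': np.float64(-40.0), 'z': np.float64(9.0), 'wz': np.float64(-0.16)}, {'x': np.float64(-25.0), 'y': np.float64(-45.0), 'z': np.float64(9.0), 'wz': np.float64(-0.16)}, {'x': np.float64(-17.0), 'y': np.float64(-48.0), 'z': np.float64(9.0), 'wz': np.float64(-0.16)}, {'x': np.float64(-10.0), 'y': np.float64(-50.0), 'z': np.float64(9.0), 'wz': np.float64(-0.16)}, {'x': np.float64(-1.0), 'y': np.float64(-51.0), 'z': np.float64(9.0), 'wz': np.float64(-0.16)}, {'x': np.float64(7.0), 'y': np.float64(-51.0), 'z': np.float64(9.0), 'wz': np.float64(-0.16)}, {'x': np.float64(15.0), 'y': np.float64(-49.0), 'z': np.float64(9.0), 'wz': np.float64(-0.16)}, {'x': np.float64(22.0), 'y': np.float64(-46.0), 'z': np.float64(9.0), 'wz': np.float64(-0.16)}]
```

Request:
drive_tool(increments=[{"x": -32, "y": -40, "z": 9, "wz": -0.16}, {"x": -25, "y": -45, "z": 9, "wz": -0.16}, {"x": -17, "y": -48, "z": 9, "wz": -0.16}, {"x": -10, "y": -50, "z": 9, "wz": -0.16}, {"x": -1, "y": -51, "z": 9, "wz": -0.16}, {"x": 7, "y": -51, "z": 9, "wz": -0.16}, {"x": 15, "y": -49, "z": 9, "wz": -0.16}, {"x": 22, "y": -46, "z": 9, "wz": -0.16}])

```text
invalid input
```

```bash
python3 - <<'E'
from h import *
plan([492,-203,70],15)
E
```

```text
0.4 [ 282.4 -613.   239.2] left 54.5
[{'x': np.float64(-32.0), 'y': np.float64(-40.0), 'z': np.float64(19.0), 'wz': np.float64(-0.156)}, {'x': np.float64(-25.0), 'y': np.float64(-45.0), 'z': np.float64(19.0), 'wz': np.float64(-0.156)}, {'x': np.float64(-18.0), 'y': np.float64(-48.0), 'z': np.float64(19.0), 'wz': np.float64(-0.156)}, {'x': np.float64(-10.0), 'y': np.float64(-50.0), 'z': np.float64(19.0), 'wz': np.float64(-0.156)}, {'x': np.float64(-2.0), 'y': np.float64(-51.0), 'z': np.float64(19.0), 'wz': np.float64(-0.156)}, {'x': np.float64(6.0), 'y': np.float64(-51.0), 'z': np.float64(19.0), 'wz': np.float64(-0.156)}, {'x': np.float64(14.0), 'y': np.float64(-49.0), 'z': np.float64(19.0), 'wz': np.float64(-0.156)}, {'x': np.float64(21.0), 'y': np.float64(-47.0), 'z': np.float64(19.0), 'wz': np.float64(-0.156)}]
```

Request:
drive_tool(increments=[{"x": -32, "y": -40, "z": 9, "wx": 0, "wy": 0, "wz": -0.16, "jaw": 1}, {"x": -25, "y": -45, "z": 9, "wx": 0, "wy": 0, "wz": -0.16, "jaw": 1}, {"x": -17, "y": -48, "z": 9, "wx": 0, "wy": 0, "wz": -0.16, "jaw": 1}, {"x": -10, "y": -50, "z": 9, "wx": 0, "wy": 0, "wz": -0.16, "jaw": 1}, {"x": -1, "y": -51, "z": 9, "wx": 0, "wy": 0, "wz": -0.16, "jaw": 1}, {"x": 7, "y": -51, "z": 9, "wx": 0, "wy": 0, "wz": -0.16, "jaw": 1}, {"x": 15, "y": -49, "z": 9, "wx": 0, "wy": 0, "wz": -0.16, "jaw": 1}, {"x": 22, "y": -46, "z": 9, "wx": 0, "wy": 0, "wz": -0.16, "jaw": 1}])

```text
time_s: 1.4
eef_pos: [466.3, -238.9, 165.8]
tool_rot: [0.996, 0.087, 0.001, 0.002]
force: [0.7, -0.5, -0.1]
grip_width: 85.2
```

```bash
sed -i 's/rows.append.*/rows.append({k:float(v) for k,v in row.items()})/' h.py; python3 - <<'E'
from h import *
plan([492,-203,70],15)
E
```

```text
1.4 [ 466.3 -238.9  165.8] left 0.0
[{'x': 16.0, 'y': -16.0, 'z': 48.0, 'wx': 0.002, 'wy': -0.001, 'wz': -0.044}, {'x': 16.0, 'y': -15.0, 'z': 48.0, 'wx': 0.002, 'wy': -0.001, 'wz': -0.044}]
```

Request:
drive_tool(increments=[{"x": 16, "y": -16, "z": 48, "wx": 0, "wy": 0, "wz": -0.044, "jaw": 1}, {"x": 16, "y": -15, "z": 48, "wx": 0, "wy": 0, "wz": -0.044, "jaw": 1}, {"x": 0, "y": 0, "z": 0, "wx": 0, "wy": 0, "wz": 0, "jaw": 1}])

```text
time_s: 1.78
eef_pos: [495.0, -197.6, 68.1]
tool_rot: [0.991, 0.137, 0.002, 0.002]
force: [-0.1, -0.5, 0.7]
grip_width: 85.4
```

```bash
python3 - <<'E'
from h import *
plan([492,-203,11],15)
ims=[]
for c in ['scene','top']:
    im,d=r.read_camera(c);a=im[:,:,::-1]
    y,x=(150,110) if c=='scene' else (150,250)
    ims.append(cv2.resize(a[y:y+150,x:x+130],(390,450),interpolation=2))
cv2.imwrite('pics/c2.png',cv2.hconcat(ims))
E
```

```text
1.775 [ 495.  -197.6   68.1] left 0.0
[{'x': -5.0, 'y': 4.0, 'z': 57.0, 'wx': 0.005, 'wy': -0.004, 'wz': 0.012}]
```

View pics/c2.png

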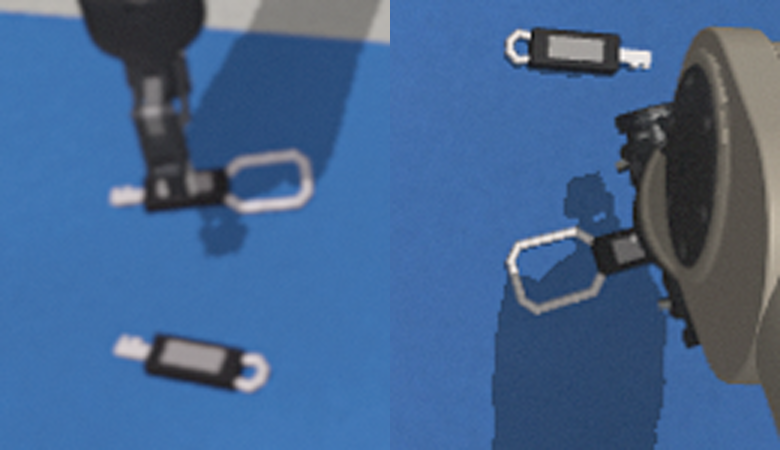

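The gripper is above the grip and the fingers straddle it. The spare key is well clear. Descending.

Request:
drive_tool(increments=[{"x": -5, "y": 4, "z": 30, "wx": 0.005, "wy": -0.004, "wz": 0.012, "jaw": 1}, {"x": 0, "y": 0, "z": 26, "wx": 0, "wy": 0, "wz": 0, "jaw": 1}, {"x": 0, "y": 0, "z": 0, "wx": 0, "wy": 0, "wz": 0, "jaw": 1}], force=50)

```text
time_s: 2.25
eef_pos: [494.5, -210.3, 19.1]
tool_rot: [0.992, 0.126, 0.005, 0.004]
force: [-0.3, -0.2, 0.5]
grip_width: 85.4
```

```bash
python3 - <<'E'
from h import *
plan([492,-203,12],15)
E
```

```text
2.25 [ 494.5 -210.3   19.1] left 0.0
[{'x': -1.0, 'y': -8.0, 'z': 7.0, 'wx': 0.01, 'wy': -0.008, 'wz': -0.01}]
```

Request:
drive_tool(increments=[{"x": -1, "y": -8, "z": 7, "wx": 0.01, "wy": -0.008, "wz": -0.01, "jaw": 1}, {"x": 0, "y": 0, "z": 0, "wx": 0, "wy": 0, "wz": 0, "jaw": 1}])

```text
time_s: 2.5
eef_pos: [492.5, -203.7, 14.5]
tool_rot: [0.992, 0.13, 0.001, 0.001]
force: [-0.2, -0.5, 0.1]
grip_width: 85.3
```

```bash
python3 - <<'E'
from h import *
plan([492,-203,12],15)
E
```

```text
2.5 [ 492.5 -203.7   14.5] left 0.0
[{'x': -0.0, 'y': -1.0, 'z': 3.0, 'wx': 0.002, 'wy': -0.002, 'wz': -0.001}]
```

Request:
drive_tool(increments=[{"x": 0, "y": -1, "z": 3, "wx": 0.002, "wy": -0.002, "wz": 0, "jaw": -1}, {"x": 0, "y": 0, "z": 0, "wx": 0, "wy": 0, "wz": 0, "jaw": -1}, {"x": 0, "y": 0, "z": 0, "wx": 0, "wy": 0, "wz": 0, "jaw": -1}, {"x": 0, "y": 0, "z": 0, "wx": 0, "wy": 0, "wz": 0, "jaw": -1}, {"x": 0, "y": 0, "z": 0, "wx": 0, "wy": 0, "wz": 0, "jaw": -1}, {"x": 0, "y": 0, "z": 0, "wx": 0, "wy": 0, "wz": 0, "jaw": -1}, {"x": 0, "y": 0, "z": 0, "wx": 0, "wy": 0, "wz": 0, "jaw": -1}, {"x": 0, "y": 0, "z": 0, "wx": 0, "wy": 0, "wz": 0, "jaw": -1}], force=50)

```text
time_s: 3.5
eef_pos: [493.0, -203.0, 13.0]
tool_rot: [0.992, 0.13, 0.001, 0.0]
force: [-0.6, 0.3, 2.0]
grip_width: 26.4
```

Request:
drive_tool(increments=[{"x": 0, "y": 0, "z": -30, "wx": 0, "wy": 0, "wz": 0, "jaw": -1}, {"x": 0, "y": 0, "z": -55, "wx": 0, "wy": 0, "wz": 0, "jaw": -1}, {"x": 0, "y": 0, "z": -55, "wx": 0, "wy": 0, "wz": 0, "jaw": -1}, {"x": 0, "y": 0, "z": -55, "wx": 0, "wy": 0, "wz": 0, "jaw": -1}])

```text
time_s: 4.0
eef_pos: [490.3, -202.0, 209.1]
tool_rot: [0.991, 0.13, -0.003, -0.002]
force: [0.4, -1.1, -0.6]
grip_width: 26.4
```

```bash
python3 - <<'E'
from h import *
print(r.sense()['grip_width'])
plan([512,10,213],-10.3,mm=50)
E
```

```text
26.416829479564235
4.0 [ 490.3 -202.   209.1] left 0.0
[{'x': 15.0, 'y': -40.0, 'z': -1.0, 'wx': -0.001, 'wy': 0.001, 'wz': 0.088}, {'x': 12.0, 'y': -41.0, 'z': -1.0, 'wx': -0.001, 'wy': 0.001, 'wz': 0.088}, {'x': 8.0, 'y': -42.0, 'z': -1.0, 'wx': -0.001, 'wy': 0.001, 'wz': 0.088}, {'x': 4.0, 'y': -42.0, 'z': -1.0, 'wx': -0.001, 'wy': 0.001, 'wz': 0.088}, {'x': 0.0, 'y': -43.0, 'z': -1.0, 'wx': -0.001, 'wy': 0.001, 'wz': 0.088}]
```

Request:
drive_tool(increments=[{"x": 15, "y": -40, "z": -1, "wx": -0.001, "wy": 0.001, "wz": 0.088, "jaw": -1}, {"x": 12, "y": -41, "z": -1, "wx": -0.001, "wy": 0.001, "wz": 0.088, "jaw": -1}, {"x": 8, "y": -42, "z": -1, "wx": -0.001, "wy": 0.001, "wz": 0.088, "jaw": -1}, {"x": 4, "y": -42, "z": -1, "wx": -0.001, "wy": 0.001, "wz": 0.088, "jaw": -1}, {"x": 0, "y": -43, "z": -1, "wx": -0.001, "wy": 0.001, "wz": 0.088, "jaw": -1}, {"x": 0, "y": 0, "z": 0, "wx": 0, "wy": 0, "wz": 0, "jaw": -1}])

```text
time_s: 4.75
eef_pos: [515.2, 15.3, 219.4]
tool_rot: [0.995, -0.098, 0.004, 0.002]
force: [-0.0, -0.0, 0.0]
grip_width: 26.4
```

```bash
python3 - <<'E'
from h import *
ims=[]
yaw=np.radians(79.7);u=np.array([np.cos(yaw),np.sin(yaw)]);v=np.array([-u[1],u[0]]);G=np.array([533.3,145])
for c in ['scene','top']:
    im,d=r.read_camera(c);a=im[:,:,::-1];P=cloud(c,d)
    X,Y,Z=np.moveaxis(P,2,0);V=im.max(2).astype(int);S=V-im.min(2)
    m=(Z>185)&(Z<235)&(Y>20)&(Y<240)&(X>470)&(X<580)&(d>0)&(V>100)
    q=P[m];h=np.c_[(q[:,:2]-G)@u,(q[:,:2]-G)@v,q[:,2]]
    for x in range(-90,20,8):
        s=h[(h[:,0]>=x)&(h[:,0]<x+8)]
        if len(s): print(c,x,len(s),'y',np.percentile(s[:,1],[3,50,97]).round(),'z',np.percentile(s[:,2],[5,50,95]).round())
    y,x=(130,250) if c=='scene' else (140,60)
    ims.append(cv2.resize(a[y:y+150,x:x+190],(760,600) if 0 else (399,315),interpolation=2))
cv2.imwrite('pics/c3.png',cv2.hconcat(ims))
plan([512,10,213],-10.3)
E
```

```text
scene -90 33 y [-32. -26.  17.] z [213. 217. 218.]
scene -82 35 y [-32. -28.  17.] z [214. 217. 218.]
scene -74 34 y [-33. -28.  18.] z [214. 217. 219.]
scene -66 34 y [-33. -28.  15.] z [214. 217. 219.]
scene -58 32 y [-33. -28.  15.] z [214. 217. 219.]
scene -50 52 y [-32. -13.  15.] z [214. 217. 219.]
scene -42 40 y [-25.  -8.   7.] z [215. 217. 219.]
scene -18 11 y [-4. -2.  1.] z [187. 190. 194.]
scene -10 46 y [-6. -2.  1.] z [187. 196. 227.]
scene -2 44 y [-4. -3. -0.] z [195. 214. 229.]
4.85 [515.   11.9 219.1] left 0.0
[{'x': -3.0, 'y': 2.0, 'z': 6.0, 'wx': 0.004, 'wy': -0.008, 'wz': -0.018}]
```

View pics/c3.png

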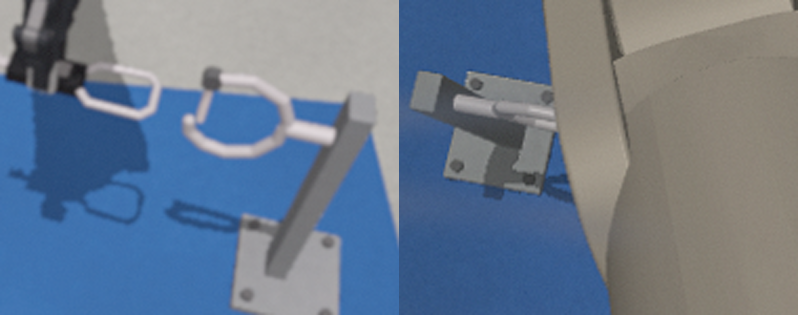

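The eye is level, in front of the gate, and the fit gives its height as about 215. It sits about 5 mm off the hook plane. I'll correct that and line up.

```bash
python3 - <<'E'
from h import *
plan([512.5,31,213],-10.3,mm=15)
E
```

```text
4.85 [515.   11.9 219.1] left 0.0
[{'x': -3.0, 'y': -9.0, 'z': 3.0, 'wx': 0.002, 'wy': -0.004, 'wz': -0.009}, {'x': -3.0, 'y': -9.0, 'z': 3.0, 'wx': 0.002, 'wy': -0.004, 'wz': -0.009}]
```

Request:
drive_tool(increments=[{"x": -3, "y": -9, "z": 3, "wx": 0.002, "wy": -0.004, "wz": -0.009, "jaw": -1}, {"x": -3, "y": -9, "z": 3, "wx": 0.002, "wy": -0.004, "wz": -0.009, "jaw": -1}, {"x": 0, "y": 0, "z": 0, "wx": 0, "wy": 0, "wz": 0, "jaw": -1}])

```text
time_s: 5.22
eef_pos: [512.1, 29.5, 212.2]
tool_rot: [0.996, -0.09, -0.001, 0.0]
force: [0.3, 0.4, -0.9]
grip_width: 26.5
```

```bash
cat >> h.py <<'E'
U=np.array([.179,.984]);W=np.array([-.984,.179]);G=np.array([533.3,145])
def where():
    s=r.sense();p=np.array(s['eef_pos']);print('t',s['time_s'],'TCP hook',((p[:2]-G)@U).round(1),((p[:2]-G)@W).round(1),p[2].round(1),'F',np.round(s['force'],1),'w',round(s['grip_width'],1))
def at(x,y,z): return [*(G+x*U+y*W),z]
E
python3 - <<'E'
from h import *
where();plan(at(-108,0,213),-10.3,mm=15)
E
```

```text
t 5.225 TCP hook -117.4 0.2 212.2 F [ 0.3  0.4 -0.9] w 26.5
5.225 [512.1  29.5 212.2] left 0.0
[{'x': 0.0, 'y': -9.0, 'z': -1.0, 'wx': 0.0, 'wy': 0.001, 'wz': -0.001}]
```

Request:
drive_tool(increments=[{"x": 0, "y": -12, "z": 0, "wx": 0, "wy": 0, "wz": 0, "jaw": -1}, {"x": 0, "y": -12, "z": 0, "wx": 0, "wy": 0, "wz": 0, "jaw": -1}, {"x": 0, "y": -12, "z": 0, "wx": 0, "wy": 0, "wz": 0, "jaw": -1}, {"x": 0, "y": 0, "z": 0, "wx": 0, "wy": 0, "wz": 0, "jaw": -1}])

```text
time_s: 5.72
eef_pos: [519.2, 67.3, 212.2]
tool_rot: [0.996, -0.09, -0.001, 0.0]
force: [-0.8, -0.5, -1.9]
grip_width: 26.6
```

```bash
python3 - <<'E'
from h import *
where();plan(at(-45,0,213),-10.3,mm=10)
im,d=r.read_camera('scene');cv2.imwrite('pics/c4.png',cv2.resize(im[140:260,290:450,::-1],(640,480),interpolation=2))
E
```

```text
t 5.725 TCP hook -79.0 -0.0 212.2 F [-0.8 -0.5 -1.9] w 26.6
5.725 [519.2  67.3 212.2] left 0.0
[{'x': -0.0, 'y': -8.0, 'z': -0.0, 'wx': 0.0, 'wy': 0.0, 'wz': -0.0}, {'x': -0.0, 'y': -8.0, 'z': -0.0, 'wx': 0.0, 'wy': 0.0, 'wz': -0.0}, {'x': -0.0, 'y': -8.0, 'z': -0.0, 'wx': 0.0, 'wy': 0.0, 'wz': -0.0}, {'x': -0.0, 'y': -8.0, 'z': -0.0, 'wx': 0.0, 'wy': 0.0, 'wz': -0.0}]
```

View pics/c4.png

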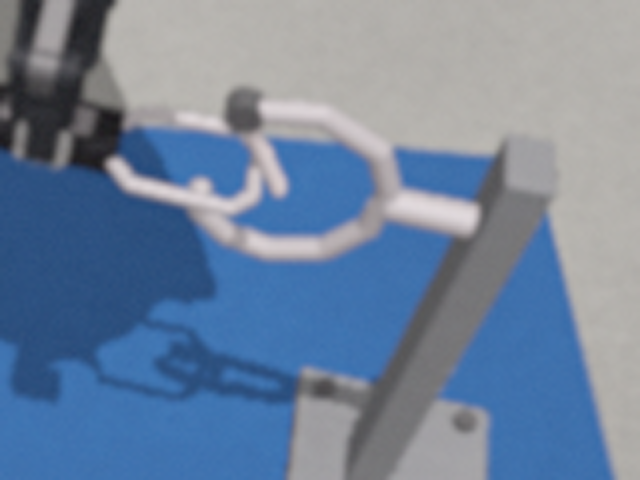

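The far bar is pushing the gate open, at pixel (265,180) in the crop. The eye surrounds the nose at (203,190). I'll keep pushing.

Request:
drive_tool(increments=[{"x": 0, "y": -8, "z": 0, "wx": 0, "wy": 0, "wz": 0, "jaw": -1}, {"x": 0, "y": -8, "z": 0, "wx": 0, "wy": 0, "wz": 0, "jaw": -1}, {"x": 0, "y": -8, "z": 0, "wx": 0, "wy": 0, "wz": 0, "jaw": -1}, {"x": 0, "y": -8, "z": 0, "wx": 0, "wy": 0, "wz": 0, "jaw": -1}, {"x": 0, "y": -2, "z": 0, "wx": 0, "wy": 0, "wz": 0, "jaw": -1}, {"x": 0, "y": 0, "z": 0, "wx": 0, "wy": 0, "wz": 0, "jaw": -1}])

```text
time_s: 6.52
eef_pos: [525.7, 102.4, 212.1]
tool_rot: [0.996, -0.091, -0.001, 0.0]
force: [-0.1, -0.2, -0.1]
grip_width: 26.5
```

```bash
python3 - <<'E'
from h import *
where()
im,d=r.read_camera('scene');cv2.imwrite('pics/c5.png',cv2.resize(im[140:260,290:450,::-1],(640,480),interpolation=2))
E
```

```text
t 6.525 TCP hook -43.3 -0.1 212.1 F [-0.1 -0.2 -0.1] w 26.5
```

View pics/c5.png

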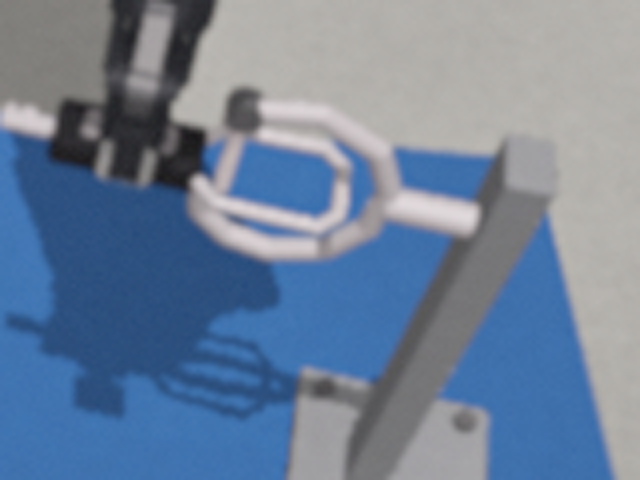

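The gate has closed behind the far bar: it is at (228,165), and the bar is at (345,185), inside the hook. Contact force is about 0. Next I'll pull back slightly and swing the key down around the far bar before releasing it.

```bash
cat >> h.py <<'E'
def chain(wps):
    s=r.sense();p=np.array(s['eef_pos']);R=Rn.from_quat(s['tool_rot']);a=np.radians(-10.3);ax=np.array([np.cos(a),np.sin(a),0])
    T0=Rn.from_matrix(np.array([[np.cos(a),np.sin(a),0],[np.sin(a),-np.cos(a),0],[0,0,-1]]))
    for th,fx,fz in wps:
        t=np.radians(th);c,sn=np.cos(t),np.sin(t)
        q=np.array(at(fx-91*c-4*sn,0,fz-91*sn+4*c));T=Rn.from_rotvec(ax*t)*T0
        l=R.inv().apply(q-p);w=(R.inv()*T).as_rotvec()
        print(th,q.round(),dict(zip(['x','y','z','wx','wy','wz'],[*l.round(0).tolist(),*w.round(3).tolist()])))
        p,R=q,T
E
python3 - <<'E'
from h import *
chain([(0,36,207),(8,36,203),(16,35,198),(24,34,192),(32,33,186)])
E
```

```text
0 [523.  91. 211.] {'x': -0.0, 'y': 12.0, 'z': 1.0, 'wx': 0.001, 'wy': 0.001, 'wz': -0.002}
8 [524.  91. 194.] {'x': 0.0, 'y': -0.0, 'z': 17.0, 'wx': 0.14, 'wy': -0.0, 'wz': 0.0}
16 [524.  92. 177.] {'x': 0.0, 'y': 1.0, 'z': 18.0, 'wx': 0.14, 'wy': -0.0, 'wz': 0.0}
24 [524.  95. 159.] {'x': 0.0, 'y': 2.0, 'z': 18.0, 'wx': 0.14, 'wy': -0.0, 'wz': -0.0}
32 [525.  99. 141.] {'x': 0.0, 'y': 3.0, 'z': 18.0, 'wx': 0.14, 'wy': 0.0, 'wz': 0.0}
```

Request:
drive_tool(increments=[{"x": 0, "y": 12, "z": 1, "wx": 0, "wy": 0, "wz": 0, "jaw": -1}, {"x": 0, "y": 0, "z": 0, "wx": 0, "wy": 0, "wz": 0, "jaw": -1}, {"x": 0, "y": 0, "z": 17, "wx": 0.14, "wy": 0, "wz": 0, "jaw": -1}, {"x": 0, "y": 1, "z": 18, "wx": 0.14, "wy": 0, "wz": 0, "jaw": -1}, {"x": 0, "y": 0, "z": 0, "wx": 0, "wy": 0, "wz": 0, "jaw": -1}])

```text
time_s: 7.2
eef_pos: [524.2, 90.1, 175.9]
tool_rot: [0.986, -0.091, 0.014, -0.142]
force: [0.3, -1.1, -0.3]
grip_width: 26.7
```

```bash
python3 - <<'E'
from h import *
where();chain([(24,34,192),(32,33,186),(40,32,182),(48,31,179)])
E
```

```text
t 7.2 TCP hook -55.7 -0.8 175.9 F [ 0.3 -1.1 -0.3] w 26.7
24 [524.  95. 159.] {'x': -1.0, 'y': 0.0, 'z': 18.0, 'wx': 0.133, 'wy': -0.003, 'wz': -0.003}
32 [525.  99. 141.] {'x': 0.0, 'y': 3.0, 'z': 18.0, 'wx': 0.14, 'wy': 0.0, 'wz': 0.0}
40 [526. 105. 127.] {'x': 0.0, 'y': 3.0, 'z': 16.0, 'wx': 0.14, 'wy': 0.0, 'wz': -0.0}
48 [527. 113. 114.] {'x': 0.0, 'y': 2.0, 'z': 14.0, 'wx': 0.14, 'wy': 0.0, 'wz': 0.0}
```

Request:
drive_tool(increments=[{"x": -1, "y": 0, "z": 18, "wx": 0.133, "wy": -0.003, "wz": -0.003, "jaw": -1}, {"x": 0, "y": 3, "z": 18, "wx": 0.14, "wy": 0, "wz": 0, "jaw": -1}, {"x": 0, "y": 3, "z": 16, "wx": 0.14, "wy": 0, "wz": 0, "jaw": -1}, {"x": 0, "y": 0, "z": 0, "wx": 0, "wy": 0, "wz": 0, "jaw": -1}])

```text
time_s: 7.7
eef_pos: [528.0, 109.3, 128.3]
tool_rot: [0.935, -0.081, 0.031, -0.343]
force: [-0.2, 0.2, -1.0]
grip_width: 26.3
```

```bash
python3 - <<'E'
from h import *
where();print(np.round(r.sense()['joint_pos'],2));chain([(48,31,179),(56,30,177),(64,29,176)])
im,d=r.read_camera('scene');cv2.imwrite('pics/c6.png',cv2.resize(im[130:280,260:460,::-1],(640,480),interpolation=2))
E
```

```text
t 7.7 TCP hook -36.1 -1.2 128.3 F [-0.2  0.2 -1. ] w 26.3
[ 0.73  0.54 -0.8   2.1  -0.58  0.61  0.33]
48 [527. 113. 114.] {'x': -1.0, 'y': 7.0, 'z': 13.0, 'wx': 0.134, 'wy': 0.003, 'wz': 0.006}
56 [529. 121. 104.] {'x': 0.0, 'y': 2.0, 'z': 13.0, 'wx': 0.14, 'wy': -0.0, 'wz': -0.0}
64 [531. 131.  96.] {'x': 0.0, 'y': 1.0, 'z': 12.0, 'wx': 0.14, 'wy': 0.0, 'wz': 0.0}
```

View pics/c6.png

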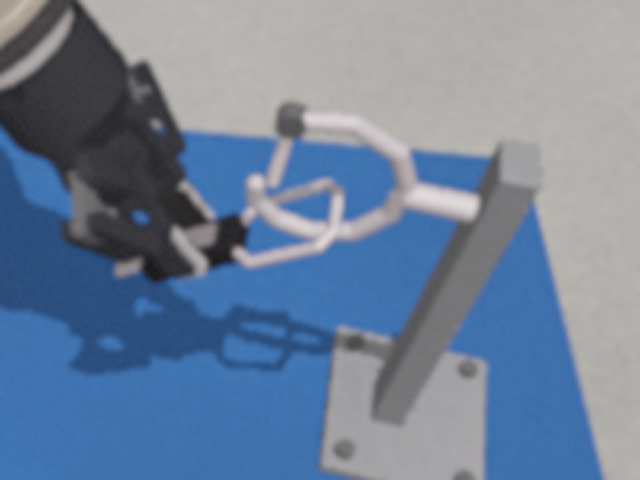

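Request:
drive_tool(increments=[{"x": -1, "y": 7, "z": 13, "wx": 0.134, "wy": 0.003, "wz": 0.006, "jaw": -1}, {"x": 0, "y": 2, "z": 13, "wx": 0.14, "wy": 0, "wz": 0, "jaw": -1}, {"x": 0, "y": 0, "z": 0, "wx": 0, "wy": 0, "wz": 0, "jaw": -1}])

```text
time_s: 8.12
eef_pos: [531.8, 126.1, 108.2]
tool_rot: [0.882, -0.072, 0.042, -0.464]
force: [-0.3, -0.1, -0.3]
grip_width: 26.6
```

```bash
python3 - <<'E'
from h import *
where();print(np.round(r.sense()['joint_pos'],2));chain([(56,30,172),(64,29,172)])
E
```

```text
t 8.125 TCP hook -18.8 -1.9 108.2 F [-0.3 -0.1 -0.3] w 26.6
[ 0.9   0.79 -0.93  2.11 -0.69  0.58  0.59]
56 [529. 121.  99.] {'x': -2.0, 'y': 11.0, 'z': 1.0, 'wx': 0.008, 'wy': 0.007, 'wz': 0.014}
64 [531. 131.  92.] {'x': 0.0, 'y': 0.0, 'z': 12.0, 'wx': 0.14, 'wy': 0.0, 'wz': 0.0}
```

Request:
drive_tool(increments=[{"x": -2, "y": 8, "z": 1, "wx": 0.008, "wy": 0.007, "wz": 0.014, "jaw": -1}, {"x": 0, "y": 0, "z": 0, "wx": 0, "wy": 0, "wz": 0, "jaw": -1}, {"x": 0, "y": 0, "z": 0, "wx": 0, "wy": 0, "wz": 0, "jaw": 1}, {"x": 0, "y": 0, "z": 0, "wx": 0, "wy": 0, "wz": 0, "jaw": 1}, {"x": 0, "y": 0, "z": 0, "wx": 0, "wy": 0, "wz": 0, "jaw": 1}, {"x": 0, "y": 0, "z": 0, "wx": 0, "wy": 0, "wz": 0, "jaw": 1}, {"x": 0, "y": 0, "z": 0, "wx": 0, "wy": 0, "wz": 0, "jaw": 1}, {"x": 0, "y": 0, "z": 0, "wx": 0, "wy": 0, "wz": 0, "jaw": 1}])

```text
time_s: 9.12
eef_pos: [530.7, 124.3, 105.4]
tool_rot: [0.884, -0.074, 0.044, -0.46]
force: [-0.0, 0.3, -0.4]
grip_width: 85.5
```

Request:
drive_tool(increments=[{"x": 0, "y": 0, "z": -15, "wx": 0, "wy": 0, "wz": 0, "jaw": 1}, {"x": 0, "y": 0, "z": -35, "wx": 0, "wy": 0, "wz": 0, "jaw": 1}, {"x": 0, "y": 0, "z": -50, "wx": 0, "wy": 0, "wz": 0, "jaw": 1}, {"x": 0, "y": 0, "z": -50, "wx": 0, "wy": 0, "wz": 0, "jaw": 1}, {"x": 0, "y": 0, "z": 0, "wx": 0, "wy": 0, "wz": 0, "jaw": 1}, {"x": 0, "y": 0, "z": 0, "wx": 0, "wy": 0, "wz": 0, "jaw": 1}, {"x": 0, "y": 0, "z": 0, "wx": 0, "wy": 0, "wz": 0, "jaw": 1}, {"x": 0, "y": 0, "z": 0, "wx": 0, "wy": 0, "wz": 0, "jaw": 1}])

```text
time_s: 10.12
eef_pos: [506.4, -2.8, 195.2]
tool_rot: [0.884, -0.075, 0.042, -0.46]
force: [0.1, 0.4, 0.4]
grip_width: 85.2
```

```bash
python3 - <<'E'
from h import *
where();f=[]
for i in range(6):
    im,d=r.read_camera('scene');f.append(im.astype(int))
print([int((abs(f[i+1]-f[i])[130:290,320:460].max(2)>40).sum()) for i in range(5)])
cv2.imwrite('pics/c7.png',cv2.resize(im[130:280,260:460,::-1],(640,480),interpolation=2))
E
```

```text
t 10.125 TCP hook -150.3 0.0 195.2 F [0.1 0.4 0.4] w 85.2
[471, 0, 405, 634, 594]
```

View pics/c7.png

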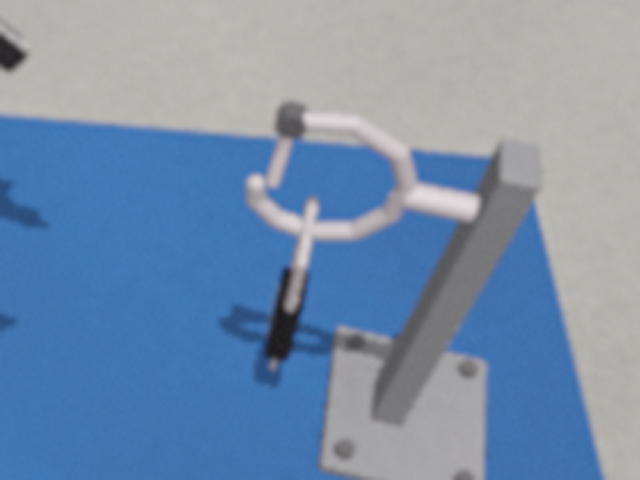

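The key hangs in the hook with the gate shut and the gripper clear, but it is still swinging. I'll use camera reads to wait and track the swing.

```bash
cat > w.py <<'E'
from h import *
import sys
o=[]
for i in range(int(sys.argv[1])):
    im,d=r.read_camera('scene')
    V=im.max(2)[205:262,325:385];ys,xs=np.nonzero(V<75);o.append((round(xs.mean()+325,1),round(ys.mean()+205,1),len(xs)) if len(xs) else None)
print(r.sense()['time_s'],o[::2])
cv2.imwrite('pics/c8.png',cv2.resize(im[130:280,260:460,::-1],(640,480),interpolation=2));np.savez('last.npz',im=im,d=d)
E
python3 w.py 70
```

```text
13.925 [(np.float64(356.3), np.float64(231.8), 150), (np.float64(361.4), np.float64(230.2), 192), (np.float64(348.9), np.float64(232.4), 117), (np.float64(335.7), np.float64(226.0), 186), (np.float64(333.0), np.float64(223.7), 181), (np.float64(340.4), np.float64(228.2), 165), (np.float64(355.9), np.float64(231.6), 143), (np.float64(360.3), np.float64(230.6), 184), (np.float64(348.4), np.float64(232.4), 118), (np.float64(336.3), np.float64(226.1), 187), (np.float64(333.5), np.float64(224.4), 183), (np.float64(341.0), np.float64(228.0), 161), (np.float64(355.0), np.float64(231.8), 144), (np.float64(359.2), np.float64(231.0), 179), (np.float64(347.8), np.float64(232.2), 119), (np.float64(336.7), np.float64(226.3), 180), (np.float64(334.0), np.float64(224.8), 181), (np.float64(341.4), np.float64(228.4), 159), (np.float64(354.4), np.float64(232.3), 138), (np.float64(358.0), np.float64(231.3), 162), (np.float64(347.2), np.float64(232.1), 122), (np.float64(336.9), np.float64(226.6), 180), (np.float64(334.6), np.float64(225.6), 188), (np.float64(341.9), np.float64(228.7), 158), (np.float64(353.9), np.float64(232.3), 130), (np.float64(357.0), np.float64(231.2), 157), (np.float64(346.6), np.float64(231.7), 123), (np.float64(337.4), np.float64(226.6), 175), (np.float64(335.7), np.float64(225.5), 186), (np.float64(342.4), np.float64(228.8), 158), (np.float64(353.1), np.float64(232.3), 133), (np.float64(355.6), np.float64(231.9), 153), (np.float64(346.1), np.float64(231.4), 128), (np.float64(337.8), np.float64(226.8), 179), (np.float64(336.4), np.float64(226.0), 183)]
```

Request:
drive_tool(increments=[{"x": 0, "y": 0, "z": 0, "wx": 0, "wy": 0, "wz": 0, "jaw": 1}, {"x": 0, "y": 0, "z": 0, "wx": 0, "wy": 0, "wz": 0, "jaw": 1}, {"x": 0, "y": 0, "z": 0, "wx": 0, "wy": 0, "wz": 0, "jaw": 1}, {"x": 0, "y": 0, "z": 0, "wx": 0, "wy": 0, "wz": 0, "jaw": 1}, {"x": 0, "y": 0, "z": 0, "wx": 0, "wy": 0, "wz": 0, "jaw": 1}, {"x": 0, "y": 0, "z": 0, "wx": 0, "wy": 0, "wz": 0, "jaw": 1}, {"x": 0, "y": 0, "z": 0, "wx": 0, "wy": 0, "wz": 0, "jaw": 1}, {"x": 0, "y": 0, "z": 0, "wx": 0, "wy": 0, "wz": 0, "jaw": 1}])

```text
time_s: 14.92
eef_pos: [506.6, -3.6, 195.5]
tool_rot: [0.884, -0.075, 0.043, -0.459]
force: [0.4, 0.2, -0.6]
grip_width: 85.3
```

Request:
drive_tool(increments=[{"x": 0, "y": 0, "z": 0, "wx": 0, "wy": 0, "wz": 0, "jaw": 1}, {"x": 0, "y": 0, "z": 0, "wx": 0, "wy": 0, "wz": 0, "jaw": 1}, {"x": 0, "y": 0, "z": 0, "wx": 0, "wy": 0, "wz": 0, "jaw": 1}, {"x": 0, "y": 0, "z": 0, "wx": 0, "wy": 0, "wz": 0, "jaw": 1}, {"x": 0, "y": 0, "z": 0, "wx": 0, "wy": 0, "wz": 0, "jaw": 1}, {"x": 0, "y": 0, "z": 0, "wx": 0, "wy": 0, "wz": 0, "jaw": 1}, {"x": 0, "y": 0, "z": 0, "wx": 0, "wy": 0, "wz": 0, "jaw": 1}, {"x": 0, "y": 0, "z": 0, "wx": 0, "wy": 0, "wz": 0, "jaw": 1}])

```text
time_s: 15.92
eef_pos: [506.7, -3.6, 195.4]
tool_rot: [0.884, -0.075, 0.043, -0.459]
force: [-0.2, -0.2, -0.3]
grip_width: 85.2
```

Request:
drive_tool(increments=[{"x": 0, "y": 0, "z": 0, "wx": 0, "wy": 0, "wz": 0, "jaw": 1}, {"x": 0, "y": 0, "z": 0, "wx": 0, "wy": 0, "wz": 0, "jaw": 1}, {"x": 0, "y": 0, "z": 0, "wx": 0, "wy": 0, "wz": 0, "jaw": 1}, {"x": 0, "y": 0, "z": 0, "wx": 0, "wy": 0, "wz": 0, "jaw": 1}, {"x": 0, "y": 0, "z": 0, "wx": 0, "wy": 0, "wz": 0, "jaw": 1}, {"x": 0, "y": 0, "z": 0, "wx": 0, "wy": 0, "wz": 0, "jaw": 1}, {"x": 0, "y": 0, "z": 0, "wx": 0, "wy": 0, "wz": 0, "jaw": 1}, {"x": 0, "y": 0, "z": 0, "wx": 0, "wy": 0, "wz": 0, "jaw": 1}])

```text
time_s: 16.92
eef_pos: [506.7, -3.6, 195.5]
tool_rot: [0.884, -0.075, 0.043, -0.459]
force: [-0.7, 0.3, 0.1]
grip_width: 85.5
```

Request:
drive_tool(increments=[{"x": 0, "y": 0, "z": 0, "wx": 0, "wy": 0, "wz": 0, "jaw": 1}, {"x": 0, "y": 0, "z": 0, "wx": 0, "wy": 0, "wz": 0, "jaw": 1}, {"x": 0, "y": 0, "z": 0, "wx": 0, "wy": 0, "wz": 0, "jaw": 1}, {"x": 0, "y": 0, "z": 0, "wx": 0, "wy": 0, "wz": 0, "jaw": 1}, {"x": 0, "y": 0, "z": 0, "wx": 0, "wy": 0, "wz": 0, "jaw": 1}, {"x": 0, "y": 0, "z": 0, "wx": 0, "wy": 0, "wz": 0, "jaw": 1}, {"x": 0, "y": 0, "z": 0, "wx": 0, "wy": 0, "wz": 0, "jaw": 1}, {"x": 0, "y": 0, "z": 0, "wx": 0, "wy": 0, "wz": 0, "jaw": 1}])

```text
time_s: 17.92
eef_pos: [506.7, -3.6, 195.5]
tool_rot: [0.884, -0.075, 0.043, -0.459]
force: [-0.3, 0.8, 0.4]
grip_width: 85.1
```

Request:
drive_tool(increments=[{"x": 0, "y": 0, "z": 0, "wx": 0, "wy": 0, "wz": 0, "jaw": 1}, {"x": 0, "y": 0, "z": 0, "wx": 0, "wy": 0, "wz": 0, "jaw": 1}, {"x": 0, "y": 0, "z": 0, "wx": 0, "wy": 0, "wz": 0, "jaw": 1}, {"x": 0, "y": 0, "z": 0, "wx": 0, "wy": 0, "wz": 0, "jaw": 1}, {"x": 0, "y": 0, "z": 0, "wx": 0, "wy": 0, "wz": 0, "jaw": 1}, {"x": 0, "y": 0, "z": 0, "wx": 0, "wy": 0, "wz": 0, "jaw": 1}, {"x": 0, "y": 0, "z": 0, "wx": 0, "wy": 0, "wz": 0, "jaw": 1}, {"x": 0, "y": 0, "z": 0, "wx": 0, "wy": 0, "wz": 0, "jaw": 1}])

```text
time_s: 18.92
eef_pos: [506.7, -3.5, 195.5]
tool_rot: [0.884, -0.075, 0.043, -0.459]
force: [0.1, 1.3, -0.3]
grip_width: 85.5
```

Request:
drive_tool(increments=[{"x": 0, "y": 0, "z": 0, "wx": 0, "wy": 0, "wz": 0, "jaw": 1}, {"x": 0, "y": 0, "z": 0, "wx": 0, "wy": 0, "wz": 0, "jaw": 1}, {"x": 0, "y": 0, "z": 0, "wx": 0, "wy": 0, "wz": 0, "jaw": 1}, {"x": 0, "y": 0, "z": 0, "wx": 0, "wy": 0, "wz": 0, "jaw": 1}, {"x": 0, "y": 0, "z": 0, "wx": 0, "wy": 0, "wz": 0, "jaw": 1}, {"x": 0, "y": 0, "z": 0, "wx": 0, "wy": 0, "wz": 0, "jaw": 1}, {"x": 0, "y": 0, "z": 0, "wx": 0, "wy": 0, "wz": 0, "jaw": 1}, {"x": 0, "y": 0, "z": 0, "wx": 0, "wy": 0, "wz": 0, "jaw": 1}])

```text
time_s: 19.92
eef_pos: [506.7, -3.6, 195.5]
tool_rot: [0.884, -0.075, 0.043, -0.459]
force: [0.9, -0.6, 0.2]
grip_width: 85.5
```

```bash
python3 w.py 30 | sed 's/np.float64//g'; python3 - <<'E'
from h import *
z=np.load('last.npz');P=cloud('scene',z['d']);im=z['im'];X,Y,Z=np.moveaxis(P,2,0)
m=(im.max(2)<75)&(X>480)&(X<600)&(Y>120)&(Y<215)&(Z>30)&(Z<150);q=P[m]
h=np.c_[(q[:,:2]-G)@U,(q[:,:2]-G)@W,q[:,2]];print('grip hook frame',m.sum(),np.percentile(h,[3,50,97],axis=0).round())
m=(im.min(2)>110)&(X>480)&(X<600)&(Y>120)&(Y<225)&(Z>105)&(Z<260);q=P[m]
h=np.c_[(q[:,:2]-G)@U,(q[:,:2]-G)@W,q[:,2]];e=h[abs(h[:,1]+3)>9];print('eye side pts',len(e),np.percentile(e,[3,50,97],axis=0).round())
im,d=r.read_camera('scene');P=cloud('scene',d)
o=r.regions_of('spare_key','scene')[0];print('spare',o['conf'],P[o['mask']&(d>0)].mean(0).round())
E
```

```text
21.425 [((344.1), (230.0), 140), ((344.3), (230.2), 142), ((344.3), (230.2), 142), ((344.3), (230.1), 142), ((344.3), (230.2), 141), ((344.3), (230.2), 142), ((344.3), (230.2), 141), ((344.3), (230.0), 143), ((344.3), (229.9), 144), ((344.3), (229.9), 144), ((344.3), (229.9), 145), ((344.3), (230.2), 142), ((344.3), (229.9), 144), ((344.3), (230.1), 142), ((344.3), (230.0), 143)]
grip hook frame 142 [[ 17. -14.  53.]
 [ 22. -13.  84.]
 [ 30.   3. 112.]]
eye side pts 136 [[ 22. -27. 114.]
 [ 24. -19. 150.]
 [ 27.  20. 173.]]
spare 0.6 [ 634. -161.   14.]
```

View pics/c8.png

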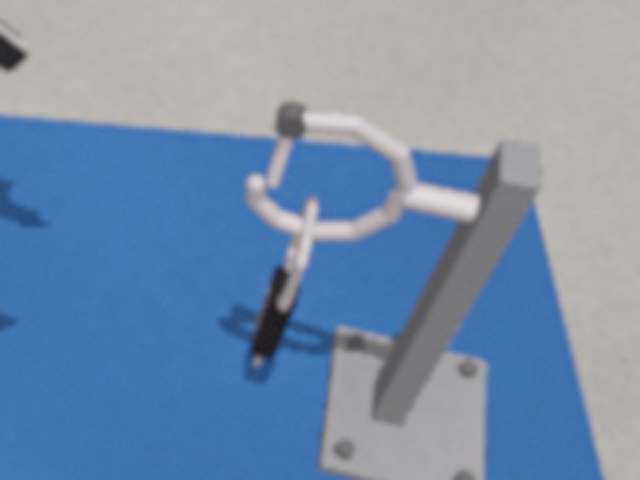

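The key is at rest and hangs plumb from the hook floor, with the gate at (280,160) shut against the nose. I'm handing in.

```bash
python3 -c "
from workcell import r
print(r.close_job(), r.sense()['time_s'])"
```

```text
the job is handed in; nothing more can be done
the job is handed in; nothing more can be done
```

The key with the big eye is clipped onto the snap hook and hanging freely, and I handed the job in at about 21.5 s. No verdict is reported, so this rests on my own last checks.

**What I did:** I gripped the key by its grip and pushed its eye level along the hook until the gate sprang shut behind the far bar. I then swung the key down about 55° around that bar, released it, backed off, and waited for it to stop swinging.

**Last checks, from the scene camera, none failed or disagreed:**
- **Rest:** the grip's image position stayed constant to 0.1–0.3 px over 1.5 s.
- **Position:** the eye sits at about x 25 mm in the hook and about 3 mm off the hook's plane, and the key hangs close to plumb.
- **Gate:** it looks shut against the nose in the picture. I had no reading of the joint angle, including when the eye was pushing it open.
- **Robot:** the gripper is about 150 mm clear of the hook, and the wrist force is near zero.
- **Spare key:** it is within about 2 mm of where it started.

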